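# Wedge up the low end of a fixture block on a torque tester under a machinist's level

## Robot

A 7-joint arm with a two-finger parallel gripper is mounted at the origin on the work surface. World frame = base frame: x ahead of the robot, y to its left, z up, the work surface at z = 0. Lengths are in m, angles in rad, forces in N, time in s.
With the tool pointing down it reaches from about 0.425 to 0.925 m from the base axis. Payload 6.8 kg.
Tool frame: the origin (TCP) lies between the finger pads; the fingertips stand 17 mm ahead of it and the grasp point (between the pads) lies 2 mm behind it; z points along the fingers, x is the direction in which the jaws open and shut, and the axes are right-handed (so a half turn about z gives the same grasp; the last joint's range is limited). The gripper opens to 85 mm and grips with 20 to 120 N. Pads are 22 mm wide; open, the fingers measure 114 mm over their backs; the gripper's body (76 mm by 85 mm) begins 54 mm behind the grasp point. The pads swing forward as they close: fully open they stand 13 mm farther back than shut.
Start: joints at [-1.452, 0.477, 0.022, 1.555, -0.011, 1.109, -0.083], TCP at [0.152, 0.658, 0.248] pointing down, gripper open.
Joint ranges: [-2.96, 2.96], [-0.34, 2.1], [-1.41, 1.46], [0.24, 2.44], [-1.37, 4.51], [0.17, 1.92], [-2.96, 2.96]. Speed limits (rad/s): [2.39, 2.39, 3.14, 3.14, 3.14, 3.14, 3.14].

## Interface

Orientations are given as a unit quaternion [w, x, y, z].
In Python, from station import readout, read_camera, get_calibration, bot, models gives the robot as it stands.
- The arm moves only by the tool carry_out, never from a script. Its argument "deltas" is a list of rows, each a list of 2 entries, a list of its own where there are three numbers: the shift along the tool's x, y, z in cm, then the turn about the tool's z in degrees. A call has 1 to 10 rows; each row is the pose to reach, as a shift and turn from the pose measured when the call began, along the tool's axes at that moment; what a row does not reach only later rows make up. A row lasts 1/8 s, in which the tool goes at most 62.5 mm and 10.7 degrees, less where a joint would pass 70% of its speed; a pose out of reach is approached as far as the arm can. A call with a gripper value outside its range is refused whole. "hand" is the opening, from 0 (shut) to 1 (fully open), set as the call begins (left out, the last holds). The fingers move at their own pace and stop on an object; "newtons" is the grip in N (left out, the last holds). Time passes only in rows, so rows that repeat a pose let the fingers close. It gives the time, the measured TCP pose, the force and the opening at its end, in the units of the state.
- readout.get_obs(): the state, without advancing time (a new reading comes with each control period).
- read_camera(name): name is "scene" or "top" or "wrist"; returns the picture (400x640x3 uint8, red, green, blue); there is no depth.
- get_calibration(name): a dict with "fov_y" (degrees; the focal length in pixels is half the picture's height over the tangent of half this angle, whatever the lens; pixels are square), "cx", "cy" (the principal point, pixels), "world_from_camera" (4x4, takes a point from camera to world coordinates). Camera axes: x right, y down, z forward; pixel columns grow to the right and rows downward; lengths in m; the calibration is good to about 2 mm. A picture is of the moment at which its call begins: read the wrist's pose just before it. get_calibration takes no time and is no camera call; for the wrist camera it gives the pose at the moment of the call.
- bot.hand_in(): hands the job in, once; it reports no verdict.
Trained networks look in the newest picture that a camera, given by its name, has taken for a name from the list of things; names that differ only in an ending like _2 or _b are one class to them, and where a whole thing is asked for, a point or a joint stands for the part that bears it (a point fixed in the world has none). Each returns a list of dicts, best first, with "score" (0 to 1); they miss things now and then, are a little off and sometimes report something else, mostly with a low value. They report only what shows in the picture. A call takes as long as a camera call. They do not tell look-alikes from the thing itself.
- models.spot_in(query, camera): "centre" ([row, column] in pixels, amid what is visible of it).
The state is a dict: "t": time; "q": joint angles; "joint_vel": joint speeds; "joint_torque": joint torques, N m; "eef_pos": TCP position; "tool_rot": TCP orientation; "contact_force": force on the tool from outside, world axes, zero at the start; "torque": the same for the moment, N m; "gripper_width": opening from 0.0 (shut) to 1.0 (fully open).
Only numpy, scipy, OpenCV 4.12 (cv2) and the standard library are available. Lean on these libraries where they do the work, as an engineer would, in place of code of your own. Each camera call takes 0.05 s, during which the arm holds its last target. There are 200 camera calls.

## Task

The grey fixture block on the torque tester's bed sits low at the end away from its stop. Lay the machinist's level flat and lengthwise on the middle of the block's top, set down rather than dropped, and let go of it; then lay the levelling wedge flat on the bed, thin end towards the block, and push it into the arch under the low end until the two feet there just lift off the bed, about 2 to 3 mm and never more than 6 mm, while the other end stays down against its stop. Finish still holding the wedge in place with the gripper, touching neither block nor level, and leave the socket, washer and extension undisturbed.

Things in the scene. Friction and masses are not known exactly. Their poses are not given: they have to be found in the camera images.
- tester: Fixed torque tester, a green casting. Its flat bed is 130 mm wide (x), runs from y = -460 to +250 mm in its frame, top 30 mm above the bench. Origin: at bench level on the bed's centre line; y runs along the bed, away from the loader. Loader head, crank and dial pillar (to about 230 mm high) stand at y below -180 mm. A stop bar, 10 mm high, lies across the bed, its face at y = -100 mm.
- block: Grey cast-aluminium fixture block, loose, 0.85 kg, 70 mm wide (x), 160 long (y), 45 high, lying along the bed. Origin: centre of its underside. Its -y end (heel) has a full-width foot and butts against the stop bar, about which it tips; its +y (low) end has two corner feet 14 mm wide. Between them an arch opens to +y: 42 mm wide, 140 deep, its roof 7 mm above the bed.
- block_top (a point): Middle of the block's bright flat top face, 45 mm above its underside. The top slopes down towards +y, 2.5 mm over the block's 160 mm; lifting the +y end by 2.5 mm brings it level. Axes as the block's.
- arch (a point): Middle of the upper edge of the arch's mouth, on the block's +y end face, 7 mm above its underside: the edge under which the wedge bears. Axes as the block's.
- foot_a (a point): Underside of the block's foot at the +y end, -x side, at the outer end face. It is 30 mm above the bench (on the bed) when not lifted.
- foot_b (a point): The same for the foot on the +x side.
- heel (a point): Middle of the lower edge of the block's -y end face, where it meets bed and stop.
- wedge_grip (a point): Grip place on the steel levelling wedge: on its middle line, 9.5 mm above its underside, 45 mm from the butt, 115 mm from the thin end (nose), which points to its -y. Wedge: 0.42 kg, 160 mm long, 26 wide; 4 mm thick at the nose, growing 1 mm in every 8 mm to 19 mm at 120 mm from the nose, then 19 mm to the butt. z is up from its flat underside.
- wedge_nose (a point): Middle of the lower edge of the wedge's thin end. Axes as the wedge's. A dark round mark, 10 mm across, on the wedge's top shows the other (butt) end, 10 mm from it.
- level_mid (a point): Centre, half-way up, of the machinist's level: a dark and blue bar with a green vial on top, 150 mm long (its y), 20 mm wide (x), 24 mm high, 0.33 kg. Either way round will do.
- socket: Rust-flecked steel spline socket standing upright, 41 mm across, 46 mm high. Origin: centre of its underside. Leave alone.
- washer: Bronze thrust washer lying flat, 62 mm across, 7 mm thick. Origin: centre of its underside. Leave alone.
- extension: Chrome wobble extension lying along its y, 125 mm long, 19 mm thick. Origin: under its middle. Leave alone.
There are look-alikes about, which are no part of the job. What is shaped like the part that bears wedge_grip but orange is not meant.

How it is judged:
On the way, in this order (a step that is already met when the one before it is completed fails the run):
1. the level lies on the block's top, lengthwise and let go, the block still down on its feet (x of level_mid in the frame of block between -0.015 and 0.015 m and y of level_mid in the frame of block between -0.02 and 0.02 m and z of level_mid in the frame of block between 0.052 and 0.062 m and angle between the y axis of level_mid and the y axis of block, either way round below 0.14 rad and contact force between level and block above 0.5 N and contact force between the fingers and level below 0.1 N and z of arch in the frame of tester below 0.0377 m), for 0.3 s.
2. the wedge, held flat on the bed, carries the block's low end 1 to 4.5 mm off the bed (z of foot_a in the frame of tester between 0.031 and 0.0345 m and z of foot_b in the frame of tester between 0.031 and 0.0345 m and contact force between wedge and block above 1 N and contact force between the fingers and wedge above 1 N and contact force between wedge and tester above 0.5 N and angle between wedge_grip's own z axis and vertical below 0.035 rad and z of heel in the frame of tester between 0.0285 and 0.0315 m and y of heel in the frame of tester below -0.096 m and contact force between each of the arm, the fingers and block below 0.3 N and contact force between each of the arm, the fingers and level below 0.3 N), for 0.3 s.
At the end, for the whole second after the job is handed in: Both free-end feet 1-4.5 mm off the bed on the wedge (1 N or more), which lies flat on the bed, gripped; heel down (1.5 mm), within 4 mm of the stop; level on the block's top, within 8 deg lengthwise, 20 mm along, 15 mm across; robot touches neither block nor level; all at rest (all of step 2 and x of level_mid in the frame of block between -0.015 and 0.015 m and y of level_mid in the frame of block between -0.02 and 0.02 m and z of level_mid in the frame of block between 0.052 and 0.062 m and angle between the y axis of level_mid and the y axis of block, either way round below 0.14 rad and contact force between level and block above 0.5 N and linear speed of each of block, wedge, level below 0.01 m/s); the arm keeps its last pose, push and grip.
It fails at once if the block's end is jacked more than 6 mm off the bed (z of any of foot_a, foot_b in the frame of tester above 0.0365 m).
It fails at once if the level is dropped (contact force between the fingers and level below 0.1 N and linear speed of level above 0.45 m/s).
It fails at once if the socket, washer or extension is moved by more than 20 mm (distance of any of socket, washer, extension from where it was at the start of the episode above 0.02 m).
It also fails if it takes over 58 s, if anything falls off the work surface, if the arm or the gripper's body presses on something with over 40 N, if the wrist force passes 120 N, or if a joint passes its speed limit or range.

## Working session

There is one attempt and no reset: what is moved stays moved. The work goes in short steps, Python scripts to look and compute and a tool call to move; the robot and the scene stay as the last step left them, time stands still between calls to the robot, and variables do not carry over. Pictures are saved under pics/ and viewed, about 8 in all and at most 12, crops included, and the job is handed in when it is done.

Besides the shell and the picture viewer there is one more tool, called after ">>>" as name(argument=value, ...) on one line, values as JSON. carry_out: Moves the arm, as the interface text tells. Its arguments: {"type":"object","properties":{"deltas":{"type":"array"},"hand":{"type":"number"},"newtons":{"type":"number"}},"required":["deltas"]}

```bash
mkdir -p pics; ls; cat > h.py <<'E'
import numpy as np, cv2
from station import readout, read_camera, get_calibration, bot, models
def save(n,img,crop=None,s=1):
    if crop: r0,r1,c0,c1=crop; img=img[r0:r1,c0:c1]
    cv2.imwrite('pics/'+n+'.png',cv2.resize(img[:,:,::-1].copy(),None,fx=s,fy=s,interpolation=cv2.INTER_CUBIC))
def K(c):
    f=200/np.tan(np.radians(c['fov_y'])/2); return f,c['cx'],c['cy']
def ray(c,rc,z):
    f,cx,cy=K(c);T=np.array(c['world_from_camera'])
    d=T[:3,:3]@np.array([(rc[1]-cx)/f,(rc[0]-cy)/f,1]);o=T[:3,3]
    return o+d*(z-o[2])/d[2]
def proj(c,p):
    f,cx,cy=K(c);T=np.linalg.inv(np.array(c['world_from_camera']))
    q=T[:3,:3]@np.array(p)+T[:3,3]; return [cy+f*q[1]/q[2],cx+f*q[0]/q[2]]
E
python3 - <<'E'
from h import *
a=read_camera('scene');b=read_camera('top')
save('a',np.vstack([a]));save('b',b)
for n in 'scene','top':
    c=get_calibration(n);print(n,c['fov_y'],c['cx'],c['cy'],np.round(c['world_from_camera'],3).tolist(), {k:v for k,v in c.items() if k not in('fov_y','cx','cy','world_from_camera')})
c=get_calibration('top')
for q,z in [('block_top',.075),('wedge_grip',.02),('wedge_nose',.0),('level_mid',.024),('socket',.046),('washer',.007),('extension',.019),('arch',.037),('tester',.03)]:
    for r in models.spot_in(q,'top')[:3]: print(q,np.round(r['centre']),round(r['score'],2),np.round(ray(c,r['centre'],z),3))
o=readout.get_obs();print(o)
E
```

```text
pics
scene 54.093517847421474 317.93478288590205 203.1623820677948 [[0.442, 0.71, -0.548, 1.135], [0.897, -0.354, 0.265, -0.241], [-0.006, -0.609, -0.793, 0.884], [0.0, 0.0, 0.0, 1.0]] {}
top 57.37538264429038 322.45436129170054 201.11322626900593 [[0.005, -0.996, 0.091, 0.489], [-0.999, -0.001, 0.035, 0.025], [-0.035, -0.092, -0.995, 0.982], [0.0, 0.0, 0.0, 1.0]] {}
block_top [187. 369.] 0.69 [ 0.607 -0.059  0.075]
wedge_grip [275. 260.] 0.89 [0.384 0.222 0.02 ]
wedge_grip [203. 199.] 0.85 [0.573 0.39  0.02 ]
wedge_grip [266. 174.] 0.78 [0.403 0.452 0.02 ]
wedge_nose [200. 202.] 0.93 [0.582 0.389 0.   ]
wedge_nose [278. 255.] 0.79 [0.372 0.238 0.   ]
wedge_nose [268. 173.] 0.65 [0.397 0.462 0.   ]
level_mid [279. 434.] 0.9 [ 0.376 -0.227  0.024]
level_mid [188. 371.] 0.32 [ 0.61  -0.068  0.024]
socket [198. 453.] 0.58 [ 0.582 -0.274  0.046]
socket [124. 356.] 0.53 [ 0.778 -0.029  0.046]
washer [247. 339.] 0.59 [0.457 0.016 0.007]
extension [129. 306.] 0.74 [0.774 0.103 0.019]
arch [190. 369.] 0.61 [ 0.605 -0.062  0.037]
arch [278. 257.] 0.22 [0.378 0.225 0.037]
tester [200. 452.] 0.57 [ 0.58  -0.277  0.03 ]
tester [242. 335.] 0.43 [0.469 0.027 0.03 ]
{'t': 0.55, 'q': array([-1.45208497,  0.4769792 ,  0.02240639,  1.55542186, -0.01150059,
        1.10928829, -0.08309993]), 'joint_vel': array([-8.20642715e-04,  2.14351759e-05, -1.39624878e-03,  8.45125075e-04,
       -1.99527532e-03,  2.71219284e-04,  1.80008744e-03]), 'joint_torque': array([-4.94508113e-04, -5.95915282e+01,  1.60487574e+00, -2.81355447e+01,
        1.24408625e-02,  2.21852475e-03, -7.84497161e-06]), 'eef_pos': array([0.15178856, 0.65772176, 0.24831274]), 'tool_rot': array([-1.51509535e-05,  7.82591274e-01,  6.22535861e-01,  7.71131870e-06]), 'contact_force': array([0.17328851, 0.50567218, 0.17554549]), 'torque': array([-0.00633776, -0.00124167, -0.05108885]), 'gripper_width': 0.9960472420768638}
```

View pics/b.png

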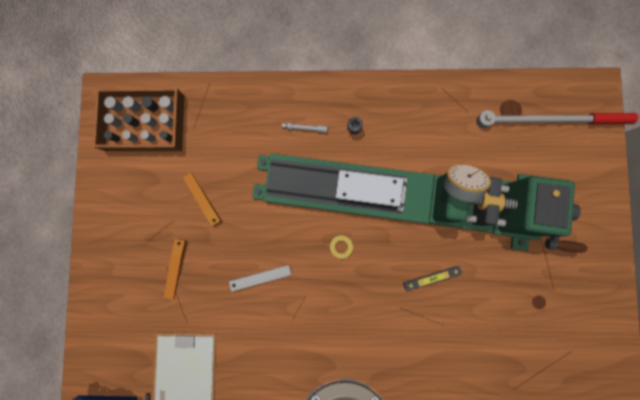

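View pics/a.png

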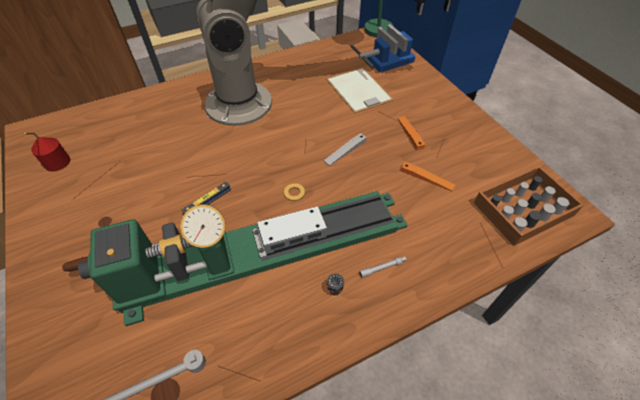

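The top view shows the level at (432,278), the block top at (370,188) and the grey wedge at (260,278) with its butt mark on the left. The orange look-alikes are at (201,200) and (174,268). Next I'll get outlines from the top image.

```bash
python3 - <<'E'
from h import *
b=read_camera('top');c=get_calibration('top');hsv=cv2.cvtColor(b,cv2.COLOR_RGB2HSV)
def rect(name,mask,box,z):
    m=np.zeros(mask.shape,np.uint8);r0,r1,c0,c1=box;m[r0:r1,c0:c1]=mask[r0:r1,c0:c1]
    n,l,s,_=cv2.connectedComponentsWithStats(m);k=1+np.argmax(s[1:,4])
    ys,xs=np.where(l==k)
    P=np.array([ray(c,(y,x),z)[:2] for y,x in zip(ys,xs)],np.float32)*1000
    R=cv2.minAreaRect(P);print(name,s[k,4],np.round(R[0],1),np.round(R[1],1),'ang',round(R[2],1),'mean',P.mean(0).round(1))
    return l==k
H,S,V=[hsv[:,:,i] for i in range(3)]
wood=((H<18)&(S>90))
nw=(~wood).astype(np.uint8)
rect('wedge',nw,(255,300,220,300),.017)
rect('level',nw,(258,300,395,470),.024)
rect('block',((S<50)&(V>140)).astype(np.uint8),(160,220,325,415),.074)
rect('bedgreen',((H>50)&(H<90)&(S>80)).astype(np.uint8),(150,230,262,425),.03)
rect('washer',((H>18)&(S>90)).astype(np.uint8),(230,262,325,358),.005)
# bed dark part corners
save('c',b,(140,310,220,480),3)
E
```

```text
wedge 731 [375.3 222.8] [ 30.6 165.6] ang 15.3 mean [375.3 223.5]
level 509 [ 379.4 -223.2] [ 23.1 150.3] ang 17.1 mean [ 379.3 -222.9]
block 1822 [605.8 -63.5] [168.7  70.5] ang 82.6 mean [605.8 -62.2]
bedgreen 2004 [613.5   7.9] [442.7 123.3] ang 82.4 mean [598.7 -57.8]
washer 301 [457.9   9.9] [60.6 58.3] ang 0.2 mean [457.9  10. ]
```

View pics/c.png

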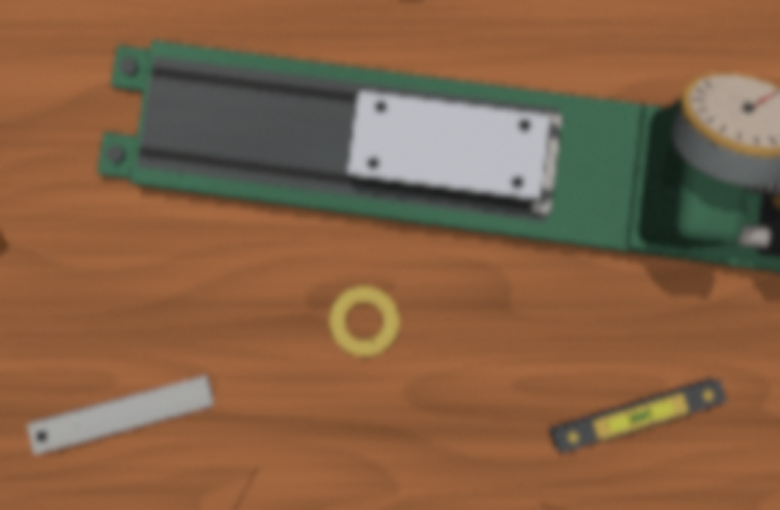

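>>> carry_out(deltas=[[[-3.9,4.9,0],5],[[-7.7,9.7,0],10],[[-11.6,14.6,0],16],[[-15.5,19.4,0],21],[[-19.3,24.3,0],26],[[-23.2,29.2,0],31],[[-27.1,34,0],37],[[-30.9,38.9,0],42],[[-34.8,43.75,0],47],[[-34.8,43.75,0],47]], hand=1.0)

```text
t: 1.85
eef_pos: [0.5029, 0.2148, 0.2488]
tool_rot: [0.001, 0.967, 0.254, 0.001]
contact_force: [0.2, 0.3, 0.6]
gripper_width: 1.001
```

```bash
cat >> h.py <<'E'
def pose():
    o=readout.get_obs();w,x,y,z=o['tool_rot']
    from scipy.spatial.transform import Rotation as R
    M=R.from_quat([x,y,z,w]).as_matrix();return np.array(o['eef_pos']),M,o
def go(x,y,z,yaw):
    p,M,o=pose();d=M.T@(np.array([x,y,z])-p)*100
    cur=np.degrees(np.arctan2(M[1,0],M[0,0]));t=-((yaw-cur+180)%360-180)
    print('t',round(o['t'],2),'p',p.round(4),'yaw',round(cur,2),'tilt',np.degrees(np.arccos(-M[2,2])).round(2),'F',np.round(o['contact_force'],1),'w',round(o['gripper_width'],3))
    print('delta cm',d.round(2),'turn',round(t,1),'min rows',round(max(np.linalg.norm(d)/6.25,abs(t)/10.7),1))
E
python3 - <<'E'
from h import *
go(.379,-.223,.20,17.1)
E
```

```text
t 1.85 p [0.5029 0.2148 0.2488] yaw 29.42 tilt 0.15 F [0.2 0.3 0.6] w 1.001
delta cm [-32.3   32.04   4.93] turn 12.3 min rows 7.3
```

>>> carry_out(deltas=[[[-4,4,0.6],1.5],[[-8.1,8,1.2],3],[[-12.1,12,1.9],4.6],[[-16.1,16,2.5],6.2],[[-20.2,20,3.1],7.7],[[-24.2,24,3.7],9.2],[[-28.3,28,4.3],10.8],[[-32.3,32,4.9],12.3],[[-32.3,32,4.9],12.3],[[-32.3,32,4.9],12.3]])

```text
t: 3.1
eef_pos: [0.3792, -0.2218, 0.2002]
tool_rot: [0.001, 0.989, 0.149, 0.001]
contact_force: [-0.2, 0.4, -0.6]
gripper_width: 0.999
```

```bash
cat >> h.py <<'E'
def wrect(name,b,c,mask,z,seed=None):
    """largest (or seed-near) blob -> world rectangle at height z; direction of long side"""
    n,l,s,ce=cv2.connectedComponentsWithStats(mask.astype(np.uint8))
    if seed is None: k=1+np.argmax(s[1:,4])
    else:
        k=1+np.argmin(np.hypot(ce[1:,1]-seed[0],ce[1:,0]-seed[1])+1e4*(s[1:,4]<300))
    cn=max(cv2.findContours((l==k).astype(np.uint8),cv2.RETR_EXTERNAL,cv2.CHAIN_APPROX_NONE)[0],key=len)[:,0]
    P=np.array([ray(c,(y,x),z)[:2] for x,y in cn],np.float32)*1000
    R=cv2.minAreaRect(P);a=R[2] if R[1][0]>R[1][1] else R[2]+90
    print(name,'px',s[k,4],'bbox',s[k,:4],'c',np.round(R[0],1),'size',np.round(R[1],1),'long dir',round(a,1));return R
E
python3 - <<'E'
from h import *
c=get_calibration('wrist');b=read_camera('wrist');go(.379,-.223,.02,17.1)
print(c['fov_y'],np.round(c['world_from_camera'],3).tolist())
h=cv2.cvtColor(b,cv2.COLOR_RGB2HSV);wood=(h[:,:,0]<18)&(h[:,:,1]>90)
wrect('level',b,c,~wood,.024,proj(c,[.379,-.223,.024]))
print(proj(c,[.379,-.223,.024]),[(r['centre'],r['score']) for r in models.spot_in('level_mid','wrist')])
save('d',b)
E
```

```text
t 3.15 p [ 0.3795 -0.2213  0.2003] yaw 17.27 tilt 0.15 F [0.4 0.5 0.2] w 1.001
delta cm [-0.14  0.12 18.03] turn 0.2 min rows 2.9
59.65455650480749 [[0.955, 0.279, 0.098, 0.354], [0.296, -0.903, -0.312, -0.141], [0.001, 0.327, -0.945, 0.326], [0.0, 0.0, 0.0, 1.0]]
level px 3434 bbox [309  94  23 161] c [ 379.9 -224.6] size [ 19.2 148.8] long dir 107.6
[np.float64(178.31074150413488), np.float64(319.8963880593996)] [([167.8, 319.8], 0.68)]
```

View pics/d.png

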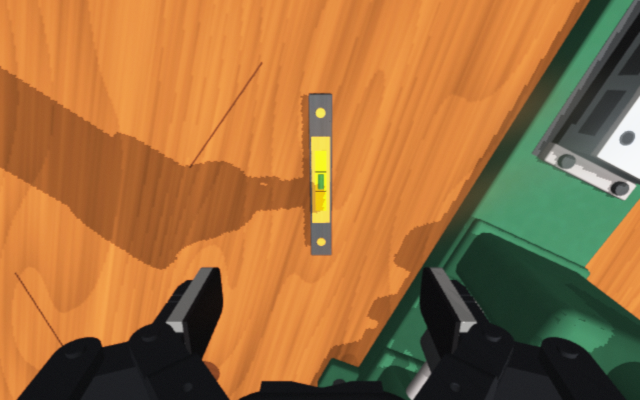

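The level is centred in the wrist view at (320,175) between the fingers, measuring 149 x 19 mm at (0.3799, -0.2246), so the pose fits. I'll descend and grip.

>>> carry_out(deltas=[[[-0.05,0.2,5],-0.3],[[-0.05,0.3,10],-0.3],[[-0.05,0.3,14],-0.3],[[-0.05,0.3,17],-0.3],[[-0.05,0.3,18],-0.3],[[-0.05,0.3,18],-0.3],[[-0.05,0.3,18],-0.3]], hand=0.6)

```text
t: 4.08
eef_pos: [0.3814, -0.2243, 0.0213]
tool_rot: [0.001, 0.988, 0.153, 0.002]
contact_force: [0.2, 0.3, -0.1]
gripper_width: 0.598
```

>>> carry_out(deltas=[[[0,0,0],0],[[0,0,0],0],[[0,0,0],0],[[0,0,0],0],[[0,0,0],0]], hand=0, newtons=50)

```text
t: 4.7
eef_pos: [0.382, -0.2244, 0.0222]
tool_rot: [0.001, 0.988, 0.153, 0.003]
contact_force: [-1.8, 1.4, 11.2]
gripper_width: 0.221
```

```bash
python3 - <<'E'
from h import *
go(.6045,-.058,.18,-7.4)
E
```

```text
t 4.7 p [ 0.382  -0.2244  0.0222] yaw 17.64 tilt 0.35 F [-1.8  1.4 11.2] w 0.221
delta cm [ 26.33  -9.07 -15.66] turn 25.0 min rows 5.1
```

>>> carry_out(deltas=[[[0,0,-4],0],[[0,0,-9],0],[[2.5,-4,-13],0],[[5,-8,-17],4],[[8,-12.6,-20],8],[[13,-11.7,-21],12],[[18,-10.8,-22],17],[[23,-9.7,-22.8],21],[[26.3,-9.1,-22.8],25],[[26.3,-9.1,-22.8],25]])

```text
t: 5.95
eef_pos: [0.6051, -0.0566, 0.2506]
tool_rot: [0.001, 0.998, -0.063, 0.003]
contact_force: [-0.8, -0.6, -3.8]
gripper_width: 0.218
```

```bash
python3 - <<'E'
from h import *
c=get_calibration('wrist');b=read_camera('wrist');go(.6045,-.058,.18,-7.4)
h=cv2.cvtColor(b,cv2.COLOR_RGB2HSV)
wrect('block',b,c,(h[:,:,1]<50)&(h[:,:,2]>140),.075)
print(proj(c,[.6045,-.058,.075]))
np.save('w.npy',b);save('e',b)
E
```

```text
t 6.0 p [ 0.6034 -0.0575  0.2505] yaw -7.3 tilt 0.26 F [-0.5  0.3 -3.6] w 0.221
delta cm [0.08 0.03 7.05] turn 0.1 min rows 1.1
block px 6392 bbox [594 141  46 259] c [ 885.  -216.4] size [ 49.7 310.1] long dir 99.5
[np.float64(178.7991841797421), np.float64(319.4317586624934)]
```

View pics/e.png

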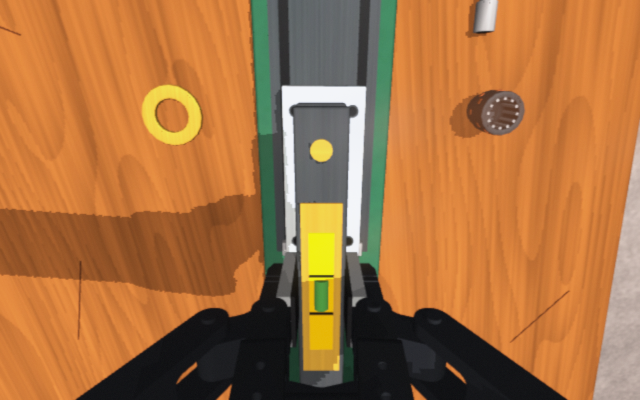

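The level is held in line. The block's +y end edge is at row 87, columns 283 to 366. I'll fit the block's edges.

```bash
python3 - <<'E'
from h import *
c=get_calibration('wrist');b=np.load('w.npy');h=cv2.cvtColor(b,cv2.COLOR_RGB2HSV)
m=(h[:,:,1]<50)&(h[:,:,2]>140)
L=[];Rr=[]
for r in range(95,235,10):
    x=np.where(m[r,270:380])[0]+270; L.append((r,x.min()));Rr.append((r,x.max()+1))
top=[(np.where(m[70:110,x])[0].min()+70,x) for x in range(288,362,6)]
w=lambda q,z:np.array([ray(c,(r-.0,x),z) for r,x in q])[:,:2]*1000
a=w(L,.0745);d=w(Rr,.0745);t=w(top,.0735)
f=lambda P:np.polyfit(P[:,1],P[:,0],1)
print(L[::4],Rr[::4],top[::4])
fa,fd=f(a),f(d);print('edges slope deg',np.degrees(np.arctan([fa[0],fd[0]])))
print('end',t.mean(0).round(1))
s=(fa[0]+fd[0])/2;u=np.array([np.sin(np.arctan(s)),np.cos(np.arctan(s))])
y=t.mean(0)[1];mid=[(np.polyval(fa,y)+np.polyval(fd,y))/2,y];print('width',(np.polyval(fd,y)-np.polyval(fa,y))*u[1],'endmid',mid,'centre',np.array(mid)-80*u,'u',u)
E=np.array(mid)-80*u
# bed outer green edges at z=.03
g=(h[:,:,0]>50)&(h[:,:,0]<95)&(h[:,:,1]>80)
for r in (10,40,70):
    x=np.where(g[r])[0];p=ray(c,(r,x.min()),.03)*1000;q=ray(c,(r,x.max()+1),.03)*1000;print(r,x.min(),x.max(),p.round(1)[:2],q.round(1)[:2],((p+q)/2)[:2].round(1))
go(E[0]/1000,E[1]/1000,.115,np.degrees(-np.arctan(s)))
E
```

```text
[(95, np.int64(282)), (135, np.int64(283)), (175, np.int64(284)), (215, np.int64(285))] [(95, np.int64(366)), (135, np.int64(365)), (175, np.int64(363)), (215, np.int64(361))] [(np.int64(86), 288), (np.int64(86), 312), (np.int64(86), 336), (np.int64(86), 360)]
edges slope deg [7.81419245 7.4283083 ]
end [616.4  19.2]
width 69.89626355396786 endmid [np.float64(616.550025105269), np.float64(19.174675753356947)] centre [605.93998382 -60.11862172] u [0.13262552 0.99116622]
10 252 395 [561.6  89.7] [688.   73.6] [624.8  81.6]
40 253 393 [557.9  65.7] [684.8  49.5] [621.4  57.6]
70 255 391 [554.9  40.4] [681.4  24.2] [618.2  32.3]
t 6.0 p [ 0.6034 -0.0575  0.2505] yaw -7.3 tilt 0.26 F [-0.5  0.3 -3.6] w 0.221
delta cm [ 0.23  0.21 13.55] turn 0.3 min rows 2.2
```

>>> carry_out(deltas=[[[0.1,0.1,4],0.2],[[0.2,0.2,8],0.3],[[0.25,0.2,11],0.3],[[0.25,0.2,13.5],0.3],[[0.25,0.2,14.7],0.3],[[0.25,0.2,14.9],0.3],[[0.25,0.2,14.9],0.3]])

```text
t: 6.88
eef_pos: [0.6066, -0.0603, 0.1025]
tool_rot: [0.001, 0.998, -0.066, 0.003]
contact_force: [-0.4, -0.1, -2.2]
gripper_width: 0.223
```

```bash
python3 - <<'E'
from h import *
go(.6059,-.0601,.0972,-7.6)
E
```

```text
t 6.88 p [ 0.6066 -0.0603  0.1025] yaw -7.61 tilt 0.33 F [-0.4 -0.1 -2.2] w 0.223
delta cm [-0.07 -0.01  0.53] turn -0.0 min rows 0.1
```

>>> carry_out(deltas=[[[-0.05,0,0.2],0],[[-0.05,0,0.35],0],[[-0.05,0,0.45],0],[[-0.05,0,0.5],0],[[-0.05,0,0.5],0]])

```text
t: 7.5
eef_pos: [0.6063, -0.0601, 0.0979]
tool_rot: [0.001, 0.998, -0.066, 0.003]
contact_force: [-0.6, 1.9, 3.1]
gripper_width: 0.217
```

>>> carry_out(deltas=[[[0,0,0],0],[[0,0,0],0],[[0,0,0],0],[[0,0,0],0]], hand=0.6)

```text
t: 8.0
eef_pos: [0.6063, -0.0602, 0.0978]
tool_rot: [0.001, 0.998, -0.066, 0.003]
contact_force: [1.4, -0.4, -0.1]
gripper_width: 0.6
```

>>> carry_out(deltas=[[[0,0,-2],0],[[0,0,-5],0],[[0,0,-10],0],[[0,0,-15],0],[[0,0,-15],0],[[0,0,-15],0]])

```text
t: 8.75
eef_pos: [0.6053, -0.0597, 0.2483]
tool_rot: [0.0, 0.998, -0.066, 0.003]
contact_force: [-0.4, -0.0, -0.5]
gripper_width: 0.604
```

```bash
python3 - <<'E'
from h import *
c=get_calibration('wrist');b=read_camera('wrist');go(.48,.2,.22,5)
save('f',b)
print([(r['centre'],r['score'],ray(c,r['centre'],.099).round(4)) for r in models.spot_in('level_mid','wrist')])
E
```

```text
t 8.8 p [ 0.6049 -0.0596  0.2475] yaw -7.6 tilt 0.28 F [-0.6  0.3 -0.3] w 0.6
delta cm [-15.82 -24.09   2.65] turn -12.6 min rows 4.6
[([176.9, 319.3], 0.8, array([ 0.6059, -0.0519,  0.099 ]))]
```

View pics/f.png

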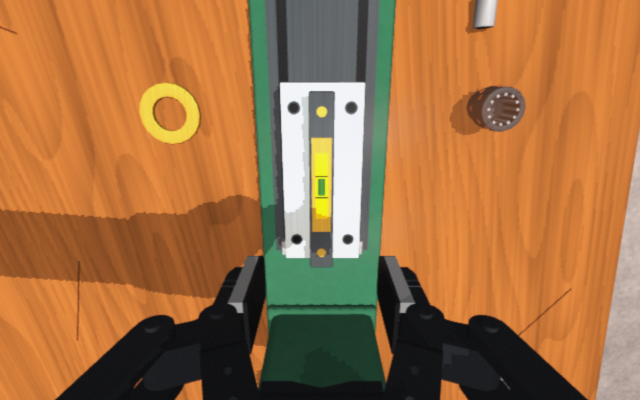

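The level lies lengthwise and centred on the block's top: vial at (321,187), block columns 281 to 365, and the fingers are clear. Next, the wedge.

```bash
python3 - <<'E'
from h import *
c=get_calibration('wrist')
e=[ray(c,(r,321.5),.098)*1000 for r in (91.5,267)];m=(e[0]+e[1])/2;print(m.round(1),np.linalg.norm(e[0]-e[1]))
d=m[:2]-[605.9,-60.1];u=np.array([.1326,.9912]);print('along',d@u,'across',d@[u[1],-u[0]])
go(.368,.25,.20,15.3)
E
```

```text
[605.7 -60.3  98. ] 150.0871278727336
along -0.2641664632694202 across -0.19676172480201637
t 8.85 p [ 0.6048 -0.0596  0.247 ] yaw -7.6 tilt 0.25 F [ 0.2 -0.2 -0.3] w 0.597
delta cm [-27.58 -27.56   4.56] turn -22.9 min rows 6.3
```

>>> carry_out(deltas=[[[-3.9,-3.9,0],-3],[[-7.9,-7.9,0],-6],[[-11.8,-11.8,1],-10],[[-15.8,-15.8,2],-13],[[-19.7,-19.7,3],-16],[[-23.6,-23.6,4],-20],[[-27.6,-27.6,4.6],-22.9],[[-27.6,-27.6,4.6],-22.9],[[-27.6,-27.6,4.6],-22.9]])

```text
t: 9.98
eef_pos: [0.3678, 0.2496, 0.1991]
tool_rot: [0.002, 0.991, 0.133, 0.001]
contact_force: [0.3, -0.8, 0.4]
gripper_width: 0.6
```

```bash
python3 - <<'E'
from h import *
c=get_calibration('wrist');b=read_camera('wrist');go(.368,.25,.02,15.3)
h=cv2.cvtColor(b,cv2.COLOR_RGB2HSV);wood=(h[:,:,0]<18)&(h[:,:,1]>90)
for z in (.012,.019): R=wrect('wedge',b,c,~wood,z,proj(c,[.375,.223,z]))
save('g',b)
E
```

```text
t 10.03 p [0.3683 0.2492 0.1993] yaw 15.19 tilt 0.27 F [ 0.4 -0.5  0.5] w 0.597
delta cm [-0.06 -0.15 17.93] turn -0.1 min rows 2.9
wedge px 4417 bbox [307 115  31 156] c [375.3 226.3] size [ 27.  154.9] long dir 105.0
wedge px 4417 bbox [307 115  31 156] c [374.7 228.7] size [ 26.4 151.5] long dir 105.0
```

View pics/g.png

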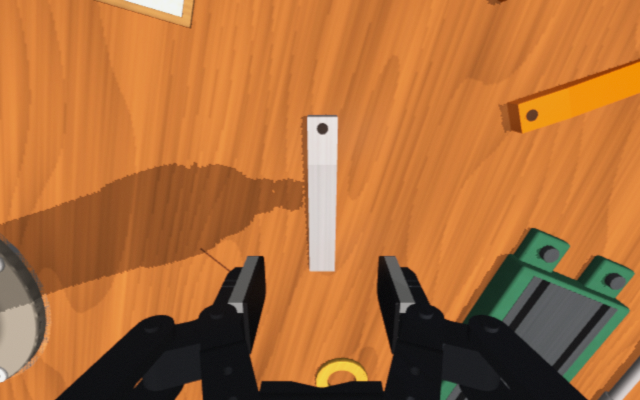

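The grey wedge shows with its butt at row 115 (mark at (322,128)) and its nose at row 271. From the two ends I can compute the grip point.

```bash
python3 - <<'E'
from h import *
c=get_calibration('wrist')
B=ray(c,(115,322.3),.019);N=ray(c,(271.3,322),.003);d=(N-B)[:2];L=np.linalg.norm(d);u=d/L
print(B,N,L,np.degrees(np.arctan2(-u[1],-u[0])))
m=(B+N)[:2]/2; g=m-35*u/1000;print(g, g+u*.115)
go(g[0],g[1],.02,15.0)
E
```

```text
[0.355858   0.30141114 0.019     ] [0.39846601 0.14453882 0.003     ] 0.1625557300429439 105.19549035242275
[0.36798804 0.25675128] [0.39813106 0.14577201]
t 10.03 p [0.3683 0.2492 0.1993] yaw 15.19 tilt 0.27 F [ 0.4 -0.5  0.5] w 0.597
delta cm [ 0.11 -0.8  17.92] turn 0.2 min rows 2.9
```

>>> carry_out(deltas=[[[0.1,-0.8,5],0.2],[[0.1,-0.8,10],0.2],[[0.1,-0.8,14],0.2],[[0.1,-0.8,16.5],0.2],[[0.1,-0.8,17.5],0.2],[[0.1,-0.8,17.5],0.2],[[0.1,-0.8,17.5],0.2]])

```text
t: 10.9
eef_pos: [0.3687, 0.2569, 0.0251]
tool_rot: [0.001, 0.991, 0.13, 0.002]
contact_force: [-0.1, -0.4, 0.4]
gripper_width: 0.599
```

>>> carry_out(deltas=[[[0,0,0],0],[[0,0,0],0],[[0,0,0],0],[[0,0,0],0],[[0,0,0],0]], hand=0, newtons=90)

```text
t: 11.52
eef_pos: [0.3689, 0.2573, 0.0263]
tool_rot: [0.0, 0.992, 0.13, 0.003]
contact_force: [-2.5, -0.8, 14.1]
gripper_width: 0.274
```

```bash
python3 - <<'E'
from h import *
u=np.array([.1326,.9912]);e=np.array([.6059,-.0601])+.08*u
print('mouth',e)
for D in (.105+.06,.115+.03): print(D,e+D*u)
g=e+.145*u
go(g[0],g[1],.15,-7.6)
E
```

```text
mouth [0.616508 0.019196]
0.16499999999999998 [0.638387 0.182744]
0.14500000000000002 [0.635735 0.16292 ]
t 11.53 p [0.3689 0.2573 0.0263] yaw 14.92 tilt 0.3 F [-2.5 -0.8 14.1] w 0.274
delta cm [ 23.42  16.01 -12.23] turn 22.5 min rows 4.9
```

>>> carry_out(deltas=[[[0,0,-3],0],[[0,0,-7],0],[[3,2,-11],0],[[8,5.5,-12.2],5],[[12.5,8.5,-12.2],10],[[17,11.6,-12.2],15],[[21,14.4,-12.2],20],[[23.4,16,-12.2],22.5],[[23.4,16,-12.2],22.5],[[23.4,16,-12.2],22.5]])

```text
t: 12.78
eef_pos: [0.6342, 0.1633, 0.1491]
tool_rot: [-0.0, 0.998, -0.066, 0.002]
contact_force: [0.1, -0.2, -3.9]
gripper_width: 0.274
```

```bash
python3 - <<'E'
from h import *
c=get_calibration('wrist');b=read_camera('wrist')
u=np.array([.1326,.9912]);e=np.array([.6059,-.0601])+.08*u
g=e+.145*u
go(g[0],g[1],.0563,-7.6)
save('i',b)
E
```

```text
t 12.82 p [0.6341 0.1638 0.1492] yaw -7.51 tilt 0.19 F [ 0.1 -0.1 -3.7] w 0.272
delta cm [0.15 0.07 9.29] turn 0.1 min rows 1.5
```

View pics/i.png

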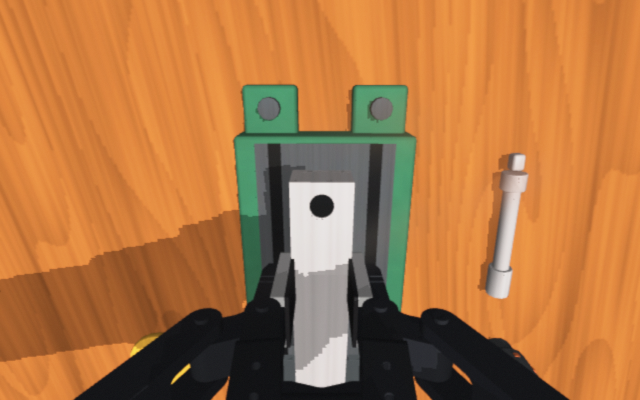

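The wedge is held straight over the bed: butt mark at (322,206), bed columns 236 to 414. I'll lower it onto the bed.

>>> carry_out(deltas=[[[0.15,0.05,4],0.1],[[0.15,0.05,7],0.1],[[0.15,0.05,8.5],0.1],[[0.15,0.05,8.9],0.1],[[0.15,0.05,9.1],0.1],[[0.15,0.05,9.3],0.1],[[0.15,0.05,9.35],0.1],[[0.15,0.05,9.35],0.1]])

```text
t: 13.82
eef_pos: [0.6364, 0.1633, 0.0565]
tool_rot: [-0.001, 0.998, -0.066, 0.002]
contact_force: [-0.1, 0.5, 0.6]
gripper_width: 0.266
```

```bash
python3 - <<'E'
from h import *
u=np.array([.1326,.9912]);e=np.array([.6059,-.0601])+.08*u
p,M,o=pose();d=p[:2]-e;print('along',d@u,'across',d@[u[1],-u[0]])
b=read_camera('scene');c=get_calibration('scene')
n=[proj(c,[*(e+(d@u-.115)*u),.034]),proj(c,[*e,.037])];print(n)
r,k=np.int32(n[1]);save('j',b,(r-50,r+50,k-65,k+65),6)
g=e+.095*u;go(g[0],g[1],.0563,-7.6)
E
```

```text
along 0.14546287412729267 across 0.0006151215918922528
[[np.float64(221.73918226919795), np.float64(332.4418772748549)], [np.float64(224.1737617463614), np.float64(321.51390948175555)]]
t 13.88 p [0.6364 0.1633 0.0565] yaw -7.6 tilt 0.27 F [0.6 0.6 1.8] w 0.271
delta cm [-0.07  5.05  0.02] turn 0.0 min rows 0.8
```

View pics/j.png

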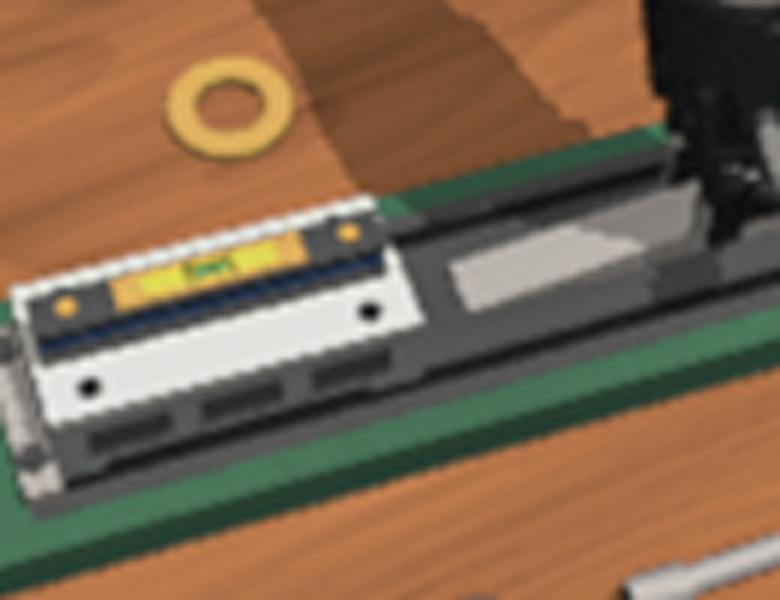

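The wedge lies flat on the bed in line with the arch, nose at (460,285) in the crop. I'll advance it to just short of the expected contact.

>>> carry_out(deltas=[[[-0.02,1,0.05],0],[[-0.04,2,0.05],0],[[-0.05,3,0.05],0],[[-0.06,4,0.05],0],[[-0.06,4.7,0.05],0],[[-0.06,5,0.05],0],[[-0.06,5,0.05],0],[[-0.06,5,0.05],0]])

```text
t: 14.88
eef_pos: [0.6297, 0.1133, 0.0565]
tool_rot: [-0.001, 0.998, -0.067, 0.003]
contact_force: [0.2, 3.4, 6.4]
gripper_width: 0.268
```

```bash
cat >> h.py <<'E'
def st():
    u=np.array([.1326,.9912]);e=np.array([.6059,-.0601])+.08*u
    p,M,o=pose();d=p[:2]-e;f=np.array(o['contact_force'])
    print('along mm',round(d@u*1e3,2),'across',round(d@[u[1],-u[0]]*1e3,2),'z',p[2].round(4),'Fpush',round(f[:2]@u,2),'Fz',f[2].round(2))
E
python3 -c "
from h import *
st()"
```

```text
along mm 95.01 across 0.57 z 0.0565 Fpush 3.35 Fz 6.45
```

```bash
python3 - <<'E'
from h import *
np.save('s0.npy',np.mean([read_camera('scene').astype(float) for _ in range(2)],0));np.save('t0.npy',read_camera('top'))
st()
E
```

```text
along mm 95.03 across 0.56 z 0.0565 Fpush 3.09 Fz 6.37
```

>>> carry_out(deltas=[[[0,0.1,0],0],[[0,0.2,0],0],[[0,0.2,0],0]])

```text
t: 15.4
eef_pos: [0.6294, 0.1111, 0.0565]
tool_rot: [-0.001, 0.998, -0.067, 0.003]
contact_force: [0.0, 2.3, 4.1]
gripper_width: 0.273
```

>>> carry_out(deltas=[[[0,0.1,0],0],[[0,0.2,0],0],[[0,0.2,0],0]])

```text
t: 15.78
eef_pos: [0.6292, 0.1094, 0.0565]
tool_rot: [-0.001, 0.998, -0.066, 0.003]
contact_force: [0.8, 5.1, 2.8]
gripper_width: 0.271
```

>>> carry_out(deltas=[[[0,0.1,0],0],[[0,0.2,0],0],[[0,0.2,0],0]])

```text
t: 16.15
eef_pos: [0.629, 0.1089, 0.0565]
tool_rot: [-0.002, 0.998, -0.066, 0.003]
contact_force: [1.1, 7.0, 2.8]
gripper_width: 0.27
```

>>> carry_out(deltas=[[[0,0.1,0],0],[[0,0.2,0],0],[[0,0.2,0],0]])

```text
t: 16.52
eef_pos: [0.629, 0.1087, 0.0565]
tool_rot: [-0.003, 0.998, -0.065, 0.003]
contact_force: [0.6, 7.8, 2.9]
gripper_width: 0.27
```

>>> carry_out(deltas=[[[0,0.1,0],0],[[0,0.2,0],0],[[0,0.2,0],0]])

```text
t: 16.9
eef_pos: [0.6289, 0.1086, 0.0565]
tool_rot: [-0.004, 0.998, -0.065, 0.003]
contact_force: [1.6, 7.3, 3.3]
gripper_width: 0.266
```

```bash
python3 -c "
from h import *
st()"
```

```text
along mm 90.3 across 0.45 z 0.0565 Fpush 7.46 Fz 3.31
```

Contact came at about 91 mm, as geometry predicted, so about 71 mm is the goal (2.5 mm lift). I'll push on in bounded steps.

>>> carry_out(deltas=[[[0,0.3,0],0],[[0,0.6,0],0],[[0,0.6,0],0],[[0,0.6,0],0]])

```text
t: 17.4
eef_pos: [0.6284, 0.1051, 0.0565]
tool_rot: [-0.005, 0.998, -0.064, 0.003]
contact_force: [1.6, 7.9, 4.3]
gripper_width: 0.269
```

```bash
python3 -c "
from h import *
st();go(0,0,0,-7.6)"
```

```text
along mm 86.76 across 0.37 z 0.0565 Fpush 8.09 Fz 4.26
t 17.4 p [0.6284 0.1051 0.0565] yaw -7.33 tilt 0.67 F [1.6 7.9 4.3] w 0.269
delta cm [-61.01  18.5    5.13] turn 0.3 min rows 10.2
```

>>> carry_out(deltas=[[[0,0.3,0],0.2],[[0,0.6,0],0.3],[[0,0.9,0],0.3],[[0,1.2,0],0.3],[[0,1.3,0],0.3],[[0,1.3,0],0.3]])

```text
t: 18.15
eef_pos: [0.6271, 0.0951, 0.0565]
tool_rot: [-0.007, 0.998, -0.065, 0.003]
contact_force: [1.2, 9.7, 4.1]
gripper_width: 0.272
```

```bash
python3 -c "
from h import *
st();go(0,0,0,-7.6)
b=read_camera('scene').astype(float);a=np.load('s0.npy');c=get_calibration('scene')
np.save('s1.npy',b)
for n,p in (('low',[.6145,.004,.08]),('heel',[.597,-.125,.08])):
    for dz in (0,.003): print(n,proj(c,[p[0],p[1],p[2]+dz]))
    r,k=np.int32(proj(c,p));s=np.s_[r-14:r+14,k-14:k+14]
    g=lambda q:np.float64(q[s].mean(2));print(cv2.phaseCorrelate(g(a),g(b),cv2.createHanningWindow((28,28),cv2.CV_64F)))
"
```

```text
along mm 76.62 across 0.42 z 0.0565 Fpush 9.8 Fz 4.12
t 18.15 p [0.6271 0.0951 0.0565] yaw -7.5 tilt 0.83 F [1.2 9.7 4.1] w 0.272
delta cm [-60.96  17.68   5.08] turn 0.1 min rows 10.2
low [np.float64(216.14740886993405), np.float64(315.78884747700437)]
low [np.float64(215.4528674002822), np.float64(315.7765997920248)]
((-0.046111981897292154, -0.46598742227539525), 1.0049597628751132)
heel [np.float64(229.974806229889), np.float64(265.52520121303866)]
heel [np.float64(229.29677736791987), np.float64(265.38813675914776)]
((-0.26288736511398625, 0.12860669437505123), 1.0214090651580146)
```

>>> carry_out(deltas=[[[0,0.3,0],0],[[0,0.6,0],0.1],[[0,0.7,0],0.1],[[0,0.7,0],0.1],[[0,0.7,0],0.1],[[0,0.7,0],0.1]])

```text
t: 18.95
eef_pos: [0.6265, 0.091, 0.0565]
tool_rot: [-0.008, 0.998, -0.065, 0.003]
contact_force: [0.7, 9.8, 4.0]
gripper_width: 0.271
```

```bash
python3 -c "
from h import *
st();go(0,0,0,-7.6);print(pose()[1].round(4).tolist())
a=np.load('s0.npy');c=get_calibration('scene')
for i in range(2):
  b=read_camera('scene').astype(float)
  for n,p in (('low',[.6145,.004,.08]),('heel',[.597,-.125,.08])):
    r,k=np.int32(proj(c,p));s=np.s_[r-14:r+14,k-14:k+14]
    g=lambda q:np.float64(q[s].mean(2));print(n,np.round(cv2.phaseCorrelate(g(a),g(b),cv2.createHanningWindow((28,28),cv2.CV_64F))[0],2))
r,k=np.int32(proj(c,[.62,.04,.04]));save('k',b.astype(np.uint8),(r-50,r+50,k-65,k+65),6)
st();print(models.spot_in('level_mid','scene')[0],proj(c,[.6059,-.0601,.088]))
"
```

```text
along mm 72.46 across 0.37 z 0.0565 Fpush 9.76 Fz 4.01
t 18.95 p [0.6265 0.091  0.0565] yaw -7.48 tilt 0.99 F [0.7 9.8 4. ] w 0.271
delta cm [-60.96  17.26   5.04] turn 0.1 min rows 10.2
[[0.9915, -0.1301, 0.0075], [-0.1302, -0.9914, 0.0156], [0.0054, -0.0164, -0.9999]]
low [-0.34 -0.3 ]
heel [-0.61  0.11]
low [-0.33 -0.34]
heel [-0.59  0.19]
along mm 72.43 across 0.39 z 0.0565 Fpush 9.84 Fz 4.8
{'centre': [222.5, 288.9], 'score': 0.95} [np.float64(221.12116636324618), np.float64(290.94989009109764)]
```

View pics/k.png

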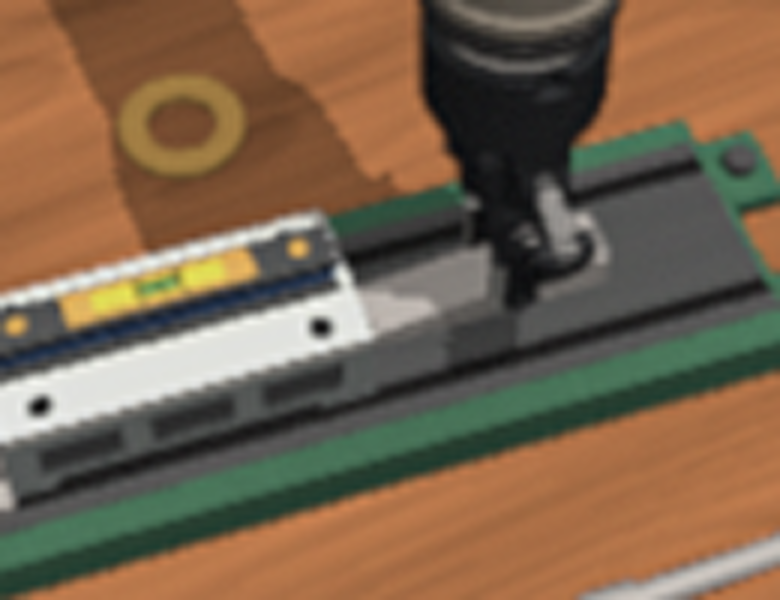

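The view shows the wedge under the block's end, the fingers clear of block and level, and the level in place. Tracking gives about 2 mm of lift, with about 1.5 mm of seating towards the stop. I'll give it one small further push and then settle.

>>> carry_out(deltas=[[[0,0.3,0],0],[[0,0.5,0],0.1],[[0,0.55,0],0.1],[[0,0.55,0],0.1],[[0,0.55,0],0.1],[[0,0.55,0],0.1],[[0,0.55,0],0.1],[[0,0.55,0],0.1]])

```text
t: 20.1
eef_pos: [0.6261, 0.0884, 0.0565]
tool_rot: [-0.01, 0.998, -0.065, 0.003]
contact_force: [1.4, 9.7, 3.9]
gripper_width: 0.27
```

```bash
python3 -c "
from h import *
st();go(0,0,0,-7.6)
a=np.load('s0.npy');a2=cv2.cvtColor(np.load('t0.npy'),cv2.COLOR_RGB2GRAY).astype(float);c=get_calibration('scene');ct=get_calibration('top')
for i in range(4):
  b=read_camera('scene').astype(float)
  for n,p in (('low',[.6145,.004,.08]),('mid',[.606,-.06,.08]),('heel',[.597,-.125,.08])):
    r,k=np.int32(proj(c,p));s=np.s_[r-14:r+14,k-14:k+14]
    g=lambda q:np.float64(q[s].mean(2));print(n,np.round(cv2.phaseCorrelate(g(a),g(b),cv2.createHanningWindow((28,28),cv2.CV_64F))[0],2),end=' ')
  print()
st()
"
```

```text
along mm 69.89 across 0.36 z 0.0565 Fpush 9.82 Fz 3.87
t 20.1 p [0.6261 0.0884 0.0565] yaw -7.45 tilt 1.16 F [1.4 9.7 3.9] w 0.27
delta cm [-60.97  16.99   4.99] turn 0.1 min rows 10.2
low [-0.22 -0.47] mid [-0.54 -0.22] heel [-0.59  0.14] 
low [-0.17 -0.45] mid [-0.52 -0.26] heel [-0.61  0.15] 
low [-0.21 -0.48] mid [-0.5  -0.25] heel [-0.64  0.16] 
low [-0.13 -0.46] mid [-0.55 -0.29] heel [-0.6   0.15] 
along mm 69.87 across 0.37 z 0.0565 Fpush 10.19 Fz 3.13
```

```bash
python3 -c "
from h import *
bot.hand_in();st()"
```

```text
the job is handed in; nothing more can be done
the job is handed in; nothing more can be done
```

The level is lying on the block, the wedge is under the low end and still gripped, and I handed the job in at about 20 s. No verdict was given.

- **Level:** set down and let go at 0.3 mm along and 0.2 mm across from the block's middle. The last side picture, taken before a final 2.5 mm push, shows it still in place; image tracking after that push showed nothing out of line.
- **Wedge:** it touched the arch edge about 91 mm from the grip, as the sizes predicted, and I pushed it in about 21 mm from there.
- **Lift:** about 2.4 mm from the wedge geometry and about 2.7 mm from tracking the side camera; the two differ by about 0.3 mm. Both are inside 1 to 4.5 mm.
- **Heel:** the block slid about 1.5 mm towards the stop while the wedge went in, then stopped moving.
- **Holding:** the push is a steady 10 N or so, and the gripper is still closed on the wedge, about 70 mm from the block.

**Not confirmed:**
- The tool leaned to 1.2° during the push. The grip height did not change, so I take the wedge to be flat on the bed, but I did not measure its tilt.
- I did not measure the socket, washer or extension again at the end. The arm's path kept clear of them.

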